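# Plug the ring arm into the bench stand until its spring buttons snap through

## Task

Fit the ring arm back on the bench stand, so that its ring is held over the beaker: pick the arm up, feed its white nose into the stand's square tube, pinch the two spring buttons flush with the bar so that the mouth of the tube slides over them, then push the arm on until both buttons pop out through the windows in the sides of the tube, and let go. How far the tube stands out of its clamp is set by hand, so find its mouth and the snap by feel, push gently and never force it; leave the beaker, the wash bottle and the dropper bottle where they stand.

Things in the scene. Friction and masses are not known exactly. Their poses are not given: they have to be found in the camera images.
- stand: Fixed grey bench stand: flat foot 160 x 130 mm, 16 mm high; square column 200 mm tall at its rear; dark clamp head (x > -2 mm) holding a level square aluminium tube. Origin: centre of the foot's underside. x: level, the direction in which the ring arm is pushed in; z up. Tube axis at y = 0, z = 150 mm. Nothing stands beside or above the tube before the clamp head.
- nominal_mouth (a point): Fixed point of the stand at x = -85 mm on the tube's axis (axes as the stand's). The tube is set in its clamp by hand to vary the reach: its real, square-cut mouth lies anywhere up to 20 mm before or behind this point along x, not measured, and does not slide in use. Tube outside 38 x 38, wall 3, inside 32 x 32, length 112 mm.
- nominal_window (a point): Point on the tube's axis 50 mm behind nominal_mouth. Each side wall of the tube (y = +/-17.5 mm) has a window 20 mm long in x and 14 mm high, always centred 50 mm behind the real mouth, so also up to 20 mm off this point along x.
- ring_arm: Loose arm, 140 g (varies by a quarter): square bar 30 x 30 mm, white nose at one end, ring at the other. Origin: on the bar's axis midway between the spring buttons, 15 mm above the worktop as it lies. x along the bar to the nose, y to the left button, z up. Bar x = -103 to 47 mm. Centre of mass x about -45 mm. Plugged in, the origin is 50 mm (+/-2 play) inside the real mouth.
- nose_tip (a point): Tip of the nose, ring_arm x = 57 mm. The bar eases from 30 mm square (x = 30) to 29 mm (x = 46), then the white nose tapers to 21 mm square at the tip.
- ring_centre (a point): Centre of the level ring, ring_arm x = -150 mm: mean radius 38 mm, 8 mm thick, on a stem 11 mm thick behind the bar. Let go with only its nose in the tube, the arm stays there but its ring end droops (about 0.05 rad, from the 1 mm play all round); pushed while drooping it binds and rubs harder, so hold it level.
- left_button (a joint): Travel (m) of the flat-ended spring button on the bar's +y side: 0 = out, 6 mm proud; 0.006 = flush. 16 mm long along the bar (ring_arm x = -8 to 8 mm), 10 mm high, mid-height. Spring 1.6 N out, 4 N flush. Inside the tube it reads about 0.005 and rubs with a few N; in a window it is back near 0. Unpressed it stops square against the mouth when the origin is 8 mm before it.
- right_button (a joint): The same for the button on the bar's -y side. To get in, both are pinched by their rear part only, with at least 3 mm of each pressed button sticking out ahead of the fingers: sliding in, the mouth covers that part as the fingers come up against the tube's end. From then on the tube itself keeps the buttons pressed and the fingers can let go.
- beaker: Bystander: white plastic beaker, 96 mm wide, 100 mm tall, on the worktop, about below the ring's final place. Origin: centre of its underside.
- wash_bottle: Bystander: white wash bottle, 69 mm wide, 217 mm tall. Origin: centre of its underside.
- dropper: Bystander: small dropper bottle, 38 mm wide, 90 mm tall. Origin: centre of its underside.

How it is judged:
On the way, in this order (a step that is already met when the one before it is completed fails the run):
1. the nose of the ring arm is in the stand's tube, in line with it (x of ring_arm in the frame of stand above -0.112 m and y of ring_arm in the frame of stand between -0.004 and 0.004 m and z of ring_arm in the frame of stand between 0.146 and 0.154 m and angle between the x axis of ring_arm and the x axis of stand, either way round below 0.08 rad), for 0.05 s.
2. the mouth of the tube has slid over both pressed buttons (each pressed by 3.5 mm or more) (x of ring_arm in the frame of stand above -0.068 m and value of joint each of left_button, right_button above 0.0035 m and y of ring_arm in the frame of stand between -0.004 and 0.004 m and z of ring_arm in the frame of stand between 0.146 and 0.154 m and angle between the x axis of ring_arm and the x axis of stand, either way round below 0.08 rad), for 0.05 s.
At the end, for the whole second after the job is handed in: Ring arm at rest in the tube, both buttons sprung out through the windows (joints below 0.002), origin at x between -59 and -11 mm in the stand's frame, within 4 mm of the tube's axis and 0.08 rad of its direction (x of ring_arm in the frame of stand between -0.059 and -0.011 m and value of joint each of left_button, right_button below 0.002 m and linear speed of ring_arm below 0.02 m/s and y of ring_arm in the frame of stand between -0.004 and 0.004 m and z of ring_arm in the frame of stand between 0.146 and 0.154 m and angle between the x axis of ring_arm and the x axis of stand, either way round below 0.08 rad); the robot touches nothing.
It fails at once if the ring arm is forced against the stand (more than 30 N in all) (contact force between ring_arm and stand above 30 N).
It fails at once if the fingers are rammed against the stand (more than 20 N) (contact force between the fingers and stand above 20 N).
It fails at once if the beaker is displaced by more than 15 mm (distance of beaker from where it was at the start of the episode above 0.015 m).
It fails at once if the wash bottle is displaced by more than 15 mm (distance of wash_bottle from where it was at the start of the episode above 0.015 m).
It fails at once if the dropper bottle is displaced by more than 15 mm (distance of dropper from where it was at the start of the episode above 0.015 m).
It also fails if it takes over 67 s, if anything falls off the work surface, if the arm or the gripper's body presses on something with over 40 N, if the wrist force passes 120 N, or if a joint passes its speed limit or range.

## Robot

A 6-joint arm with a two-finger parallel gripper is mounted at the origin on a cart in front of the work surface, level with it; the furniture and walls round the work are solid. World frame = base frame: x ahead of the robot, y to its left, z up, the work surface at z = 0. Lengths are in m, angles in rad, forces in N, time in s.
With the tool pointing down it reaches from about 0.325 to 0.85 m from the base axis. Payload 4.4 kg.
Tool frame: the origin (TCP) lies at the very end of the fingers, on their centre line; the grasp point (between the pads) lies 19 mm behind it (r.hold_point_z is the distance from the TCP to the grasp point, in m); x points along the fingers, z is the direction in which the jaws open and shut, and the axes are right-handed (so a half turn about x gives the same grasp; the last joint's range is limited). The gripper opens to 94 mm and grips with 3 to 60 N. Pads are 16 mm wide; open, the fingers measure 119 mm over their backs; the gripper's body (75 mm by 177 mm) begins 78 mm behind the grasp point.
Start: joints at [0.954, 0.207, 1.542, -0, 1.393, -0.15], TCP at [0.259, 0.513, 0.205] pointing down, gripper open.
Joint ranges: [-2.73, 2.73], [-0.86, 2.22], [0.23, 2.46], [-1.11, 4.25], [0.08, 2.63], [-2.82, 2.82]. Speed limits (rad/s): [2.79, 2.79, 3.14, 3.14, 3.14, 3.14].

## Interface

Orientations are given as a rotation vector (axis times angle).
In Python, from station import r gives the robot as it stands. The module is installed in compiled form; this text tells all that it offers. Calls block until the motion is done:
- r.move_pose(position, orientation): joint-space move of the TCP to a pose.
- r.movel(position, v=0.15, rotation=None): straight line of the TCP; rotation=None keeps the orientation; v is the mean speed in m/s.
- r.move_joints(angles): joint-space move.
- r.set_gripper(opening, effort=None): finger opening in m; effort is the grip in N (None keeps the last); returns when the fingers have stopped.
- r.pause(seconds).
- r.solve_ik(position, orientation): joint angles nearest the present ones, or None.
- r.sense(): the state.
- r.get_image(name): name is "scene" or "top"; returns a dict with "img" (480x640x3 uint8, blue, green, red), "mtx" (3x3 intrinsics, pixels), "R" (3x3) and "t" (3): a world point X has camera coordinates R X + t. Camera axes: x right, y down, z forward; pixel columns grow to the right and rows downward; lengths in m; the calibration is good to about 2 mm. A picture is of the moment at which its call begins. There is no depth.
A pose or a line that the arm cannot do raises r.Unreachable and nothing moves.
- r.sign_off(): hands the job in, once; it reports no verdict.
Trained networks look in the newest picture that a camera, given by its name, has taken for a name from the list of things; names that differ only in an ending like _2 or _b are one class to them, and where a whole thing is asked for, a point or a joint stands for the part that bears it (a point fixed in the world has none). Each returns a list of dicts, best first, with "conf" (0 to 1); they miss things now and then, are a little off and sometimes report something else, mostly with a low value. They report only what shows in the picture. A call takes as long as a camera call.
- r.find_in(label, camera): "rect" ([centre column, centre row, width, height] in pixels, round what is visible of it).
- r.pinpoint(label, camera): "xy" ([column, row] in pixels: a listed point, or the origin of a listed thing).
The state is a dict: "time_s": time; "q": joint angles; "joint_vel": joint speeds; "joint_efforts": joint torques, N m; "ee_pos": TCP position; "orientation": TCP orientation; "wrist_force": force on the tool from outside, world axes, zero at the start; "torque": the same for the moment, N m; "grip_width": finger opening in m.
Only numpy, scipy, OpenCV 4.12 (cv2) and the standard library are available. Lean on these libraries where they do the work, as an engineer would, in place of code of your own. Each camera call takes 0.05 s, during which the arm holds its last target. There are 200 camera calls.

## Working session

There is one attempt and no reset: what is moved stays moved. The work goes in short steps, each a Python script; the robot and the scene stay as the last script left them, time stands still between calls to the robot, and variables do not carry over. Pictures are saved under pics/ and viewed, about 8 in all and at most 12, crops included, and the job is handed in when it is done.

```bash
mkdir -p pics
cat > h.py <<'E'
import numpy as np, cv2
from station import r
def ray(im,uv):
    d=np.linalg.inv(im["mtx"])@np.array([uv[0],uv[1],1.]); R=np.array(im["R"]);t=np.array(im["t"]).ravel()
    return -R.T@t, R.T@d
def onz(im,uv,z):
    c,d=ray(im,uv); return c+d*(z-c[2])/d[2]
def proj(im,X):
    p=im["mtx"]@(np.array(im["R"])@np.array(X)+np.array(im["t"]).ravel()); return p[:2]/p[2]
E
python3 - <<'E'
from h import *
s=r.sense();print(s["time_s"],s["ee_pos"],s["orientation"],s["wrist_force"])
Z=dict(stand=0,nominal_mouth=.15,nominal_window=.15,ring_arm=.015,nose_tip=.015,ring_centre=.015,left_button=.015,right_button=.015,beaker=0,wash_bottle=0,dropper=0)
for c in("top","scene"):
    im=r.get_image(c);cv2.imwrite(f"pics/{c}0.png",im["img"]);print(c,ray(im,(320,240)))
    for n,z in Z.items():
        p=r.pinpoint(n,c)
        for q in p[:2]: print(n,np.round(q["xy"],1),round(q["conf"],2),np.round(onz(im,q["xy"],z),4))
E
```

```text
0.0 [0.25833688 0.51282855 0.20431593] [-0.85984215  1.39662033  0.85837111] [ 0.64987888 -0.52075149 -0.51593674]
top (array([0.48022562, 0.00170715, 1.2030298 ]), array([ 0.07105538,  0.01211222, -0.99750326]))
stand [198.2 262.8] 0.75 [0.5183 0.2932 0.    ]
nominal_mouth [222.6 259.7] 0.96 [0.5189 0.2084 0.15  ]
nominal_window [197.3 262.2] 0.6 [0.5147 0.2586 0.15  ]
ring_arm [396.1 270.9] 0.61 [ 0.493  -0.1532  0.015 ]
nose_tip [371.7 269.4] 0.81 [ 0.4971 -0.0986  0.015 ]Traceback (most recent call last):
  File "<stdin>", line 7, in <module>
ValueError: it knows: beaker, dropper, nominal_mouth, nominal_window, nose_tip, ring_arm, ring_centre, stand, wash_bottle
```

View pics/top0.png

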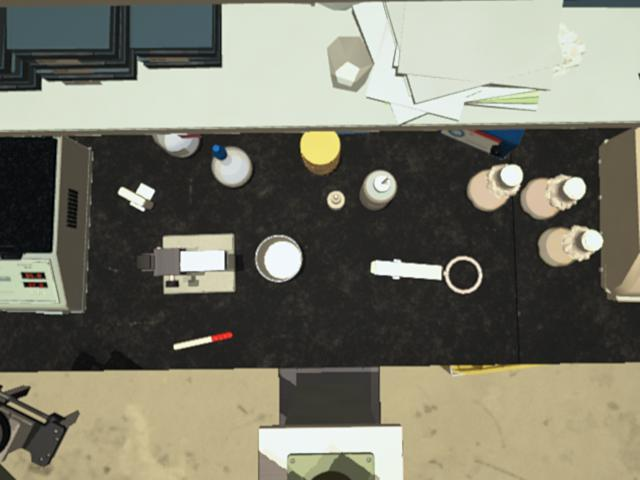

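Run:
```python
from h import *
Z=dict(stand=0,nominal_mouth=.15,nominal_window=.15,ring_arm=.015,nose_tip=.015,ring_centre=.015,beaker=0,wash_bottle=0,dropper=0)
P={}
for c in("top","scene"):
    im=r.get_image(c);cv2.imwrite(f"pics/{c}0.png",im["img"]);print(c,ray(im,(320,240)),im["mtx"][0,0])
    for n,z in Z.items():
        p=r.pinpoint(n,c)
        for q in p[:1]:
            P[n,c]=ray(im,q["xy"]); print(n,np.round(q["xy"],1),round(q["conf"],2),np.round(onz(im,q["xy"],z),4))
    if c=="top":
        cv2.imwrite("pics/crop0.png",cv2.resize(im["img"][210:310,130:290],None,fx=5,fy=5,interpolation=cv2.INTER_CUBIC))
for n in Z:
    if (n,"top") in P and (n,"scene") in P:
        (a,d),(b,e)=P[n,"top"],P[n,"scene"]
        s=np.linalg.lstsq(np.c_[d,-e],b-a,rcond=None)[0];x,y=a+d*s[0],b+e*s[1];print("tri",n,np.round((x+y)/2,4),np.round(np.linalg.norm(x-y),4))
```

```text
top (array([0.48022562, 0.00170715, 1.2030298 ]), array([ 0.07105538,  0.01211222, -0.99750326])) 530.0776633591223
stand [201.7 262.5] 0.93 [0.5188 0.2853 0.    ]
nominal_mouth [223.2 260.9] 0.87 [0.5165 0.2072 0.15  ]
nominal_window [197.  260.7] 0.86 [0.5177 0.2592 0.15  ]
ring_arm [396.  269.5] 0.75 [ 0.4961 -0.153   0.015 ]
nose_tip [372.1 265.8] 0.83 [ 0.5052 -0.0997  0.015 ]
ring_centre [462.4 274.9] 0.73 [ 0.4818 -0.3012  0.015 ]
beaker [281.7 261.6] 0.68 [0.5181 0.1039 0.    ]
wash_bottle [372.2 192.8] 0.73 [ 0.6725 -0.1048  0.    ]
scene (array([-0.19141032, -0.71008006,  0.7754099 ]), array([ 0.63868033,  0.55617471, -0.53194373])) 605.803159392089
stand [197.7 245.5] 0.95 [0.526  0.2986 0.    ]
nominal_mouth [215.9 202.1] 0.59 [0.5235 0.2109 0.15  ]
nominal_window [200.2 196.9] 0.74 [0.5159 0.2544 0.15  ]
ring_arm [337.5 332.8] 0.91 [ 0.4956 -0.1587  0.015 ]
nose_tip [314.1 318.1] 0.57 [ 0.4981 -0.0968  0.015 ]
ring_centre [395.7 371. ] 0.8 [ 0.4866 -0.2997  0.015 ]
beaker [252.3 280.3] 0.77 [0.5168 0.1005 0.    ]
wash_bottle [371.2 289.1] 0.6 [ 0.6655 -0.1103  0.    ]
dropper [332.6 274.9] 0.56 [ 0.6498 -0.0156  0.    ]
tri stand [0.5173 0.2838 0.0104] 0.0031
tri nominal_mouth [0.5175 0.2054 0.1545] 0.0029
tri nominal_window [0.5185 0.2593 0.1473] 0.0017
tri ring_arm [ 0.4974 -0.1549  0.0114] 0.0037
tri nose_tip [ 0.5027 -0.0974  0.013 ] 0.007
tri ring_centre [ 0.4825 -0.3011  0.0187] 0.0021
tri beaker [ 0.5187  0.1036 -0.0026] 0.0013
tri wash_bottle [ 0.6734 -0.1052 -0.0069] 0.0006
```

View pics/scene0.png

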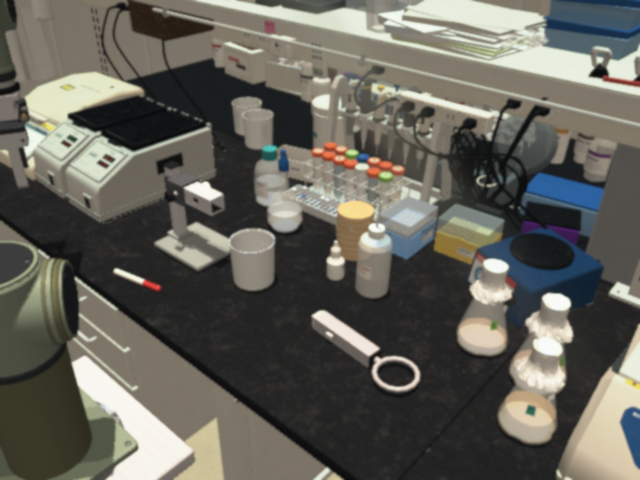

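View pics/crop0.png

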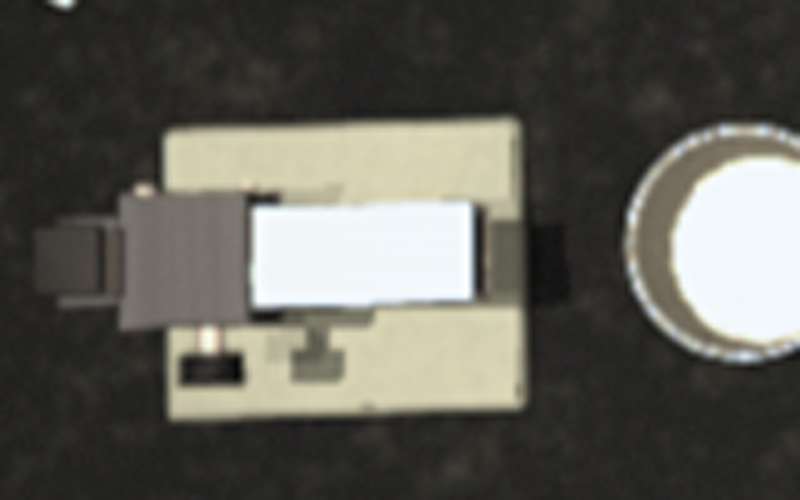

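Run:
```python
from h import *
im=r.get_image("top");g=im["img"]
f=lambda u,v,z:onz(im,(130+(u+.5)/5-.5,210+(v+.5)/5-.5),z)
print("tube"); 
for u,v in((252,207),(252,308),(474,202),(474,302)):print(np.round(f(u,v,.169),4))
print("foot")
for u,v in((163,130),(520,119),(525,408),(170,420)):print(np.round(f(u,v,.016),4))
gray=cv2.cvtColor(g,cv2.COLOR_BGR2GRAY)
m=np.zeros_like(gray);m[250:300,362:446]=(gray[250:300,362:446]>150)*255
k=cv2.connectedComponentsWithStats(m);i=1+np.argmax(k[2][1:,4]);print(k[2][i])
# centreline per column
for c in range(370,446,5):
    rr=np.where(k[1][:,c]==i)[0]
    if len(rr):print(c,rr.min(),rr.max(),np.round(onz(im,(c,(rr.min()+rr.max())/2),.03),4))
cv2.imwrite("pics/crop1.png",cv2.resize(g[240:310,360:490],None,fx=6,fy=6,interpolation=cv2.INTER_CUBIC))
```

```text
tube
[0.5365 0.2878 0.169 ]
[0.4971 0.2876 0.169 ]
[0.5371 0.2012 0.169 ]
[0.4981 0.2012 0.169 ]
foot
[0.58   0.3703 0.016 ]
[0.5826 0.21   0.016 ]
[0.4533 0.2081 0.016 ]
[0.4503 0.3662 0.016 ]
[ 371  259   71   21 1032]
375 261 274 [ 0.501  -0.1047  0.03  ]
380 261 274 [ 0.5008 -0.1158  0.03  ]
385 261 274 [ 0.5007 -0.1268  0.03  ]
390 262 275 [ 0.4983 -0.1378  0.03  ]
395 259 278 [ 0.4981 -0.1489  0.03  ]
400 260 276 [ 0.4991 -0.16    0.03  ]
405 263 276 [ 0.4956 -0.1709  0.03  ]
410 263 276 [ 0.4954 -0.182   0.03  ]
415 264 277 [ 0.4931 -0.193   0.03  ]
420 264 277 [ 0.4929 -0.204   0.03  ]
425 264 278 [ 0.4916 -0.2151  0.03  ]
430 265 278 [ 0.4903 -0.2261  0.03  ]
435 265 278 [ 0.4902 -0.2371  0.03  ]
440 266 279 [ 0.4878 -0.2481  0.03  ]
```

View pics/crop1.png

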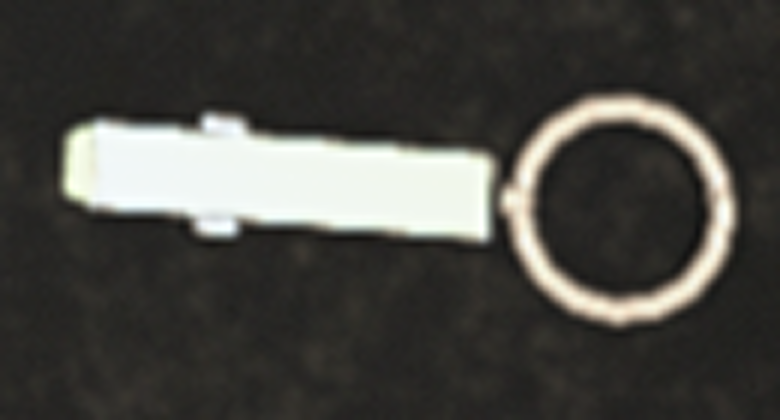

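```bash
cat >> h.py <<'E'
from scipy.spatial.transform import Rotation as Ro
S0=np.array([.5172,.2445]); SY=.014   # tube axis point, yaw of stand x from world +y
FLIP=1
def rot(yaw,pitch=0,flip=None):
    """tool down, jaws along arm y; yaw = of arm x from world +y; pitch>0 raises nose"""
    a=np.array([-np.sin(yaw),np.cos(yaw),0]);b=np.array([-np.cos(yaw),-np.sin(yaw),0])*(flip or FLIP)
    x=np.array([0,0,-1.]);R=np.c_[x,np.cross(b,x),b]
    bb=np.array([-np.cos(yaw),-np.sin(yaw),0])
    return (Ro.from_rotvec(-pitch*bb)*Ro.from_matrix(R)).as_rotvec()
def sp(x,y,z):
    """stand frame -> world"""
    c,s=np.cos(SY),np.sin(SY);o=np.array([.5172-np.tan(SY)*.0442,.2887])
    return np.array([o[0]-s*x-c*y,o[1]+c*x-s*y,z])
def sx(p): # world -> stand x
    d=sp(1,0,0)-sp(0,0,0); return float((np.array(p)-sp(0,0,0))@d)
AO=np.array([.4972,-.153,.015]);AY=-.092
def arm(x,z): return np.array([AO[0]-np.sin(AY)*x,AO[1]+np.cos(AY)*x,z])
E
python3 - <<'E'
from h import *
import h
for f in(1,-1):
    print(f,[None if q is None else np.round(q,2) for q in (r.solve_ik(arm(-.006,.003),rot(AY,flip=f)),r.solve_ik(sp(-.1,0,.138),rot(SY,flip=f)),r.solve_ik(sp(-.19,0,.138),rot(SY,flip=f)))])
E
```

```text
1 [array([-0.48,  0.36,  1.82, -0.  ,  0.96,  2.76]), None, None]
-1 [array([-0.48,  0.36,  1.82, -0.  ,  0.96, -0.38]), array([ 0.19,  0.22,  1.67, -0.  ,  1.25,  0.18]), array([ 0.02,  0.18,  1.73, -0.  ,  1.24,  0.01])]
```

```bash
sed -i 's/^FLIP=1/FLIP=-1/' h.py
python3 - <<'E'
from h import *
p=r.sense()["ee_pos"]
r.movel([p[0],p[1],.36],v=.25)
r.move_pose(arm(-.006,.33),rot(AY))
r.movel(arm(-.006,.06),v=.25)
r.movel(arm(-.006,.003),v=.08)
print(r.sense()["wrist_force"])
r.set_gripper(0.02,45)
s=r.sense();print(s["time_s"],s["grip_width"],s["ee_pos"],s["wrist_force"],s["torque"])
r.movel(arm(-.006,.138),v=.1)
s=r.sense();print(s["time_s"],s["grip_width"],s["wrist_force"],s["torque"])
im=r.get_image("scene")
for n in("ring_centre","nose_tip"):
    q=r.pinpoint(n,"scene")[:1];print(n,q)
for n,x in(("nose",.057),("ring",-.15)):print(n,proj(im,arm(x,.15)))
c=proj(im,arm(-.03,.15)).astype(int);cv2.imwrite("pics/lift.png",cv2.resize(im["img"][c[1]-75:c[1]+75,c[0]-100:c[0]+100],None,fx=4,fy=4,interpolation=cv2.INTER_CUBIC));print(c)
E
```

```text
[ 0.31391577  0.24894174 -0.47686413]
7.7917 0.029163386335522835 [ 0.4966455  -0.15898834  0.00301353] [-0.33820881  0.59335692  0.8902634 ] [-0.08774727  0.08039451 -0.00284912]
9.2917 0.029549006970174676 [-0.23272001  0.24030701 -1.38013251] [-0.0532246   0.07325632  0.04298485]
ring_centre [{'xy': [399.4, 313.0], 'conf': 0.9}]
nose_tip [{'xy': [214.6, 203.1], 'conf': 0.72}]
nose [315.82089524 259.94692809]
ring [402.25823195 312.37168483]
[349 280]
```

View pics/lift.png

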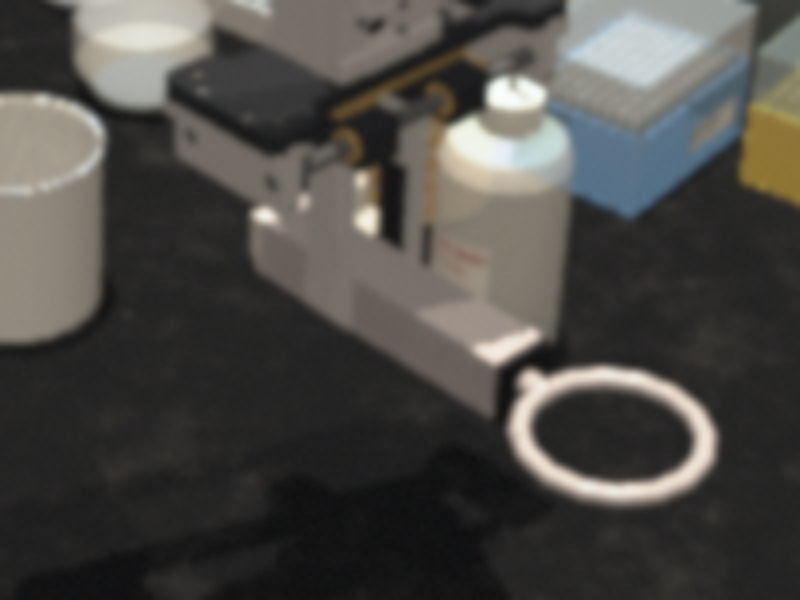

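```bash
cat >> h.py <<'E'
d_=lambda:(sp(1,0,0)-sp(0,0,0), sp(0,1,0)-sp(0,0,0))
def F(n=3):
    f=[]
    for _ in range(n):
        f.append(r.sense()["wrist_force"]); r.pause(.01)
    f=np.mean(f,0);ex,ey=d_();return np.array([f@ex,f@ey,f[2]])
def push(x,y,z,xend,R,base,step=.002,v=.03,lim=8,gain=.00015,log=3):
    """advance TCP in stand x, easing y,z with the side force; stops when the resisting force passes lim"""
    k=0
    while x<xend-1e-6:
        x=min(x+step,xend); r.movel(sp(x,y,z),v=v,rotation=R)
        f=F(2)-base; k+=1
        if k%log==0 or -f[0]>lim*.6: print("x%.1f y%.2f z%.2f"%(x*1e3,y*1e3,z*1e3),np.round(f,1))
        if -f[0]>lim: print("stop");break
        for i in(1,2):
            if abs(f[i])>1.5:
                dd=np.clip(gain*f[i],-.0006,.0006)
                if i==1:y+=dd
                else:z+=dd
    return x,y,z
E
python3 - <<'E'
from h import *
R=rot(SY)
r.movel(sp(-.176,0,.138),v=.15,rotation=R)
r.pause(.3);b=F(8);print(b,r.sense()["time_s"])
im=r.get_image("top")
u=proj(im,sp(-.13,0,.15)).astype(int);cv2.imwrite("pics/al.png",cv2.resize(im["img"][u[1]-55:u[1]+55,u[0]-75:u[0]+75],None,fx=5,fy=5,interpolation=cv2.INTER_CUBIC));print(u)
im=r.get_image("scene")
u=proj(im,sp(-.13,0,.15)).astype(int);cv2.imwrite("pics/al2.png",cv2.resize(im["img"][u[1]-55:u[1]+55,u[0]-75:u[0]+75],None,fx=5,fy=5,interpolation=cv2.INTER_CUBIC));print(u)
x,y,z=push(-.176,0,.138,-.135,R,b,step=.003,v=.05,lim=6)
print(x,y,z,r.sense()["time_s"])
np.save("st.npy",np.r_[x,y,z,b])
E
```

```text
[ 0.07736166  0.18958554 -1.32259405] 11.775
[247 259]
[230 210]
x-167.0 y0.00 z138.00 [-0.2 -0.6 -0.1]
x-158.0 y0.00 z138.00 [-0.6 -0.5  0.7]
x-149.0 y0.00 z138.00 [-0.3 -0.3 -0.4]
x-140.0 y0.00 z138.00 [-0.6 -0.   0.1]
-0.135 0 0.138 15.6083
```

View pics/al2.png

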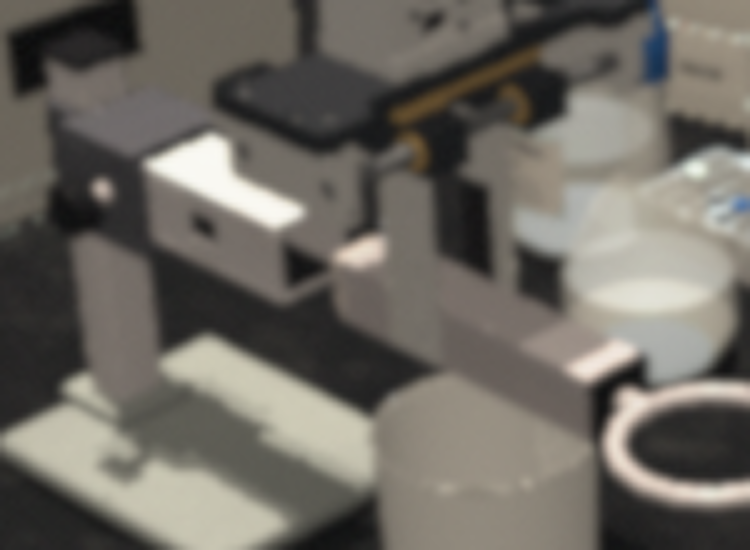

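Run:
```python
from h import *
R=rot(SY);x,y,z,*b=np.load("st.npy");b=np.array(b)
x,y,z=push(x,y,z,-.110,R,b,step=.0025,v=.04,lim=6)
x,y,z=push(x,y,z,-.080,R,b,step=.001,v=.02,lim=6)
s=r.sense();print(x,y,z,s["time_s"],sx(s["ee_pos"]),s["grip_width"],s["torque"])
np.save("st.npy",np.r_[x,y,z,b])
```

```text
x-127.5 y0.00 z138.00 [-0.3 -0.1 -0.3]
x-120.0 y0.00 z138.00 [-0.1 -0.2  0.1]
x-112.5 y0.00 z138.00 [-0.3 -0.3  0.2]
x-107.0 y0.00 z138.00 [ 0.  -0.2  0.1]
x-104.0 y0.00 z138.00 [-0.1 -0.3 -0.5]
x-101.0 y0.00 z138.00 [0.  0.2 0.2]
x-98.0 y0.00 z138.00 [-0.2  0.1  0.3]
x-95.0 y0.00 z138.00 [-6.4  0.7  1.4]
stop
-0.09499999999999999 0.0 0.138 22.275 -0.09663506410471877 0.0296227626940623 [-1.06776286  0.14295877  0.05727761]
```

Run:
```python
from h import *
R=rot(SY);x,y,z,*b=np.load("st.npy");b=np.array(b)
x=-.0962;r.movel(sp(x,y,z),v=.02)
print(F(3)-b)
r.set_gripper(.06);r.pause(.2)
f=F(3);print("free",f)
im=r.get_image("scene")
q=r.pinpoint("ring_centre","scene")[:1];print(q)
for p in(0,.03,.05,.07):print(p,proj(im,sp(-.0902-.15,0,.15-p*.15)))
r.movel(sp(x-.069,y,z-.001),v=.1)
s=r.sense();print(s["time_s"],s["grip_width"],F(3)-f)
im=r.get_image("scene");q=r.pinpoint("ring_centre","scene")[:1];print(q)
u=proj(im,sp(-.14,0,.15)).astype(int);cv2.imwrite("pics/dr.png",cv2.resize(im["img"][u[1]-55:u[1]+55,u[0]-75:u[0]+75],None,fx=5,fy=5,interpolation=cv2.INTER_CUBIC));print(u)
```

```text
[-4.16474166 -0.2886565   0.1109773 ]
free [0.57592928 0.29081901 0.09225478]
[{'xy': [266.5, 230.7], 'conf': 0.95}]
0 [267.58942134 228.99478853]
0.03 [267.67045255 230.92061338]
0.05 [267.72429454 232.20024671]
0.07 [267.77799414 233.47649585]
24.375 0.060001111999573864 [-0.37822182 -0.12554339 -0.4493866 ]
[{'xy': [269.4, 228.2], 'conf': 0.59}]
[233 212]
```

View pics/dr.png

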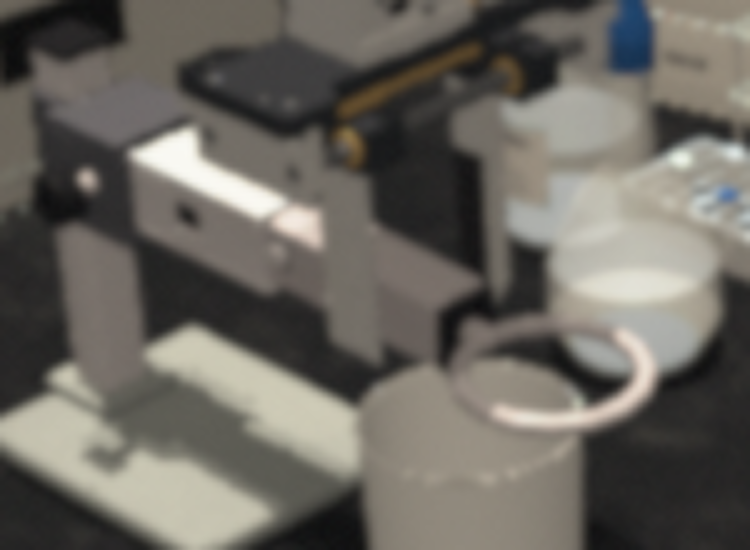

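Run:
```python
from h import *
R=rot(SY);x,y,z,*b=np.load("st.npy");b=np.array(b)
x=-.1652
r.movel(sp(x,0,z-.003),v=.05,rotation=rot(SY,.04))
r.set_gripper(0.02,45)
s=r.sense();print(s["grip_width"],F(3)-b)
r.movel(sp(x,0,z),v=.03,rotation=R);print("level",F(4)-b,r.sense()["torque"])
im=r.get_image("scene");print(r.pinpoint("ring_centre","scene")[:1],proj(im,sp(-.0902-.15,0,.15)))
x,y,z=push(x,0,z,-.125,R,b,step=.0025,v=.04,lim=12,log=1)
s=r.sense();print(x,y,z,s["time_s"],sx(s["ee_pos"]),s["torque"])
np.save("st.npy",np.r_[x,y,z,b])
```

```text
0.029545858980769845 [ 0.31159324 -0.38765259  1.39694228]
level [-2.38852241 -0.40828695  0.49057933] [-0.47976642 -0.03686159 -0.07566154]
[{'xy': [270.1, 230.0], 'conf': 0.85}] [267.58942134 228.99478853]
x-162.7 y0.00 z138.00 [-5.3 -0.6 -0.5]
x-160.2 y0.00 z138.00 [-5.2 -0.3 -0.2]
x-157.7 y0.00 z138.00 [-4.9 -0.7 -0.7]
x-155.2 y0.00 z138.00 [-4.3 -0.3 -0.8]
x-152.7 y0.00 z138.00 [-4.  -0.3 -0.5]
x-150.2 y0.00 z138.00 [-3.9 -0.8 -0.6]
x-147.7 y0.00 z138.00 [-4.3 -0.5 -0. ]
x-145.2 y0.00 z138.00 [-4.4 -0.1 -0.4]
x-142.7 y0.00 z138.00 [-4.  -0.3  0.5]
x-140.2 y0.00 z138.00 [-3.6 -0.   0.4]
x-137.7 y0.00 z138.00 [-3.8 -0.1 -0. ]
x-135.2 y0.00 z138.00 [-4.6 -0.2 -0.7]
x-132.7 y0.00 z138.00 [-3.8 -0.4 -0.1]
x-130.2 y0.00 z138.00 [-5.1 -0.7 -0.5]
x-127.7 y0.00 z138.00 [-4.4 -0.8 -0.5]
x-125.2 y0.00 z138.00 [-4.4  0.2 -0.6]
x-125.0 y0.00 z138.00 [-4.6  0.1 -0.4]
-0.125 0 0.138 30.2667 -0.12510599866926694 [-0.98463189 -0.00259396  0.02672744]
```

Run:
```python
from h import *
R=rot(SY);x,y,z,*b=np.load("st.npy");b=np.array(b)
x,y,z=push(x,y,z,-.102,R,b,step=.001,v=.02,lim=8,log=1)
s=r.sense();print(x,y,z,s["time_s"],sx(s["ee_pos"]),s["torque"])
np.save("st.npy",np.r_[x,y,z,b])
```

```text
x-124.0 y0.00 z138.00 [-5.2 -0.3 -0.2]
x-123.0 y0.00 z138.00 [-5.4 -0.  -0.5]
x-122.0 y0.00 z138.00 [-4.5 -0.3 -0.3]
x-121.0 y0.00 z138.00 [-4.9 -0.3 -0.8]
x-120.0 y0.00 z138.00 [-4.8 -0.4 -0.2]
x-119.0 y0.00 z138.00 [-5.1 -0.1  0.8]
x-118.0 y0.00 z138.00 [-4.6 -0.   0.1]
x-117.0 y0.00 z138.00 [-5.  -0.5 -0.8]
x-116.0 y0.00 z138.00 [-4.5 -0.7  0.1]
x-115.0 y0.00 z138.00 [-3.7  0.1 -1.1]
x-114.0 y0.00 z138.00 [-0.1 -0.3 -0.7]
x-113.0 y0.00 z138.00 [-0.  -0.5  0.1]
x-112.0 y0.00 z138.00 [-0.7 -0.1  0.2]
x-111.0 y0.00 z138.00 [-0.4  0.5 -0.1]
x-110.0 y0.00 z138.00 [-0.7 -0.5 -0.6]
x-109.0 y0.00 z138.00 [-4.5 -0.2  1.1]
x-108.0 y0.00 z138.00 [-8.3 -0.   1.7]
stop
-0.10799999999999998 0.0 0.138 34.8 -0.10991340994305575 [-1.441639    0.0551478   0.12621806]
```

Run:
```python
from h import *
R=rot(SY);x,y,z,*b=np.load("st.npy");b=np.array(b)
for x in(-.112,-.114,-.115,-.116):
    r.movel(sp(x,0,z),v=.02);f=F(3)-b;print(x,np.round(f,1))
    if f[0]>4:break
r.movel(sp(-.112,0,z),v=.02)
r.set_gripper(.07);r.pause(.2)
r.movel(sp(-.112,0,.33),v=.15);r.pause(.3)
s=r.sense();print(s["time_s"],s["wrist_force"])
im=r.get_image("scene");print(r.pinpoint("ring_centre","scene")[:1],proj(im,sp(-.037-.15,0,.15)))
u=proj(im,sp(-.08,0,.15)).astype(int);cv2.imwrite("pics/fin.png",cv2.resize(im["img"][u[1]-55:u[1]+55,u[0]-75:u[0]+75],None,fx=5,fy=5,interpolation=cv2.INTER_CUBIC))
```

```text
-0.112 [ 0.  -0.1  0.4]
-0.114 [-0.1 -0.1  0.4]
-0.115 [ 3.8 -1.3 -1.5]
-0.116 [ 7.1 -1.2 -1.7]
39.0667 [0.58569489 0.46286546 0.34412666]
[{'xy': [250.2, 220.0], 'conf': 0.64}] [249.10361336 220.08247987]
```

View pics/fin.png

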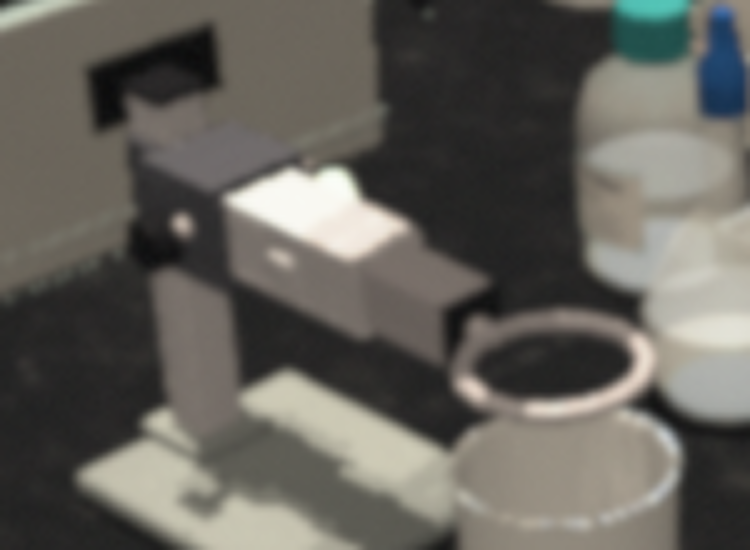

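The button shows bright in the window at about (280, 258) in the crop. The ring sits level over the beaker and the gripper is clear, so I am handing in.

```bash
python3 -c "
from h import *
r.sign_off()"
```

```text
the job is handed in; nothing more can be done
```

The ring arm is plugged into the stand with its ring over the beaker, and the job is handed in at about 39 s of the 67 s allowed.

**What I did:** I picked the arm up by the rear part of both buttons, pinched flush, and fed the nose into the tube. The fingers met the tube's end with about 6 N, which puts the mouth about 2–3 mm before its nominal point. I let go, took hold again near the rear of the bar, levelled the arm, and pushed it in against a steady 4–5 N of rubbing.

**Last checks:**
- **Snap:** the resistance dropped to about 0 N at the snap. After that there was about 5 mm of free play, with firm stops both ways: 8 N pushing in and 7 N tugging back.
- **Picture:** the near-side button shows in its window, the arm sits level, and the ring centre is about 1 pixel from where I predicted it. The far-side button could not be seen directly; the full force drop and the firm stops suggest it is out too.
- **Clear of the scene:** the gripper is raised well above the stand with no contact force. Nothing pointed to the beaker or bottles having been touched, though I did not re-measure their positions.

No check failed. The network's droop reading was loose (about 0.03–0.05 rad), so I used 0.04 rad when regripping.

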